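# Clamp a die-cut disc pack in the bench gauge

### The job

Stand the larger of the two round greyboard disc packs upright on the bed of the bench gauge, in the middle between its jaws. Then slide the moving jaw shut on it until the needle comes to stand inside the black band of the dial, without ever running the needle to the end of its scale, and let go, leaving the pack clamped. Leave the small round pack, the square pack and the tape roll where they are.

Things in the scene. Friction and masses are not known exactly. Their poses are not given: they have to be found in the camera images.
- gauge: Bench gauge (a big caliper lying on the bench), bolted down. Its dark steel bed is 260 mm long (x), 70 mm wide (y), its smooth top 12 mm above the bench. Origin: centre of the bed's underside, on the bench; +x runs along the bed from the moving jaw to the fixed head, z up. The pack belongs on the bed's centre line, within 18 mm of it sideways.
- dial (a point): Centre of the white dial, 58 mm across, that faces up from the top of the grey fixed head, 65 mm above the bench, at x = 101 mm, y = 0 in the gauge's frame. The head spans x from 77 to 125 mm and is 58 mm wide. The black band is a thick arc near the dial's rim; two fine ticks mark the ends of the scale.
- anvil: Sprung steel anvil pad on the fixed head, facing the moving jaw: 36 mm wide, 26 mm high, centred 30 mm above the bench. Origin: centre of its front face, at x = 60 mm in the gauge's frame at rest. It yields up to 10 mm along the gauge's +x; pushing it in takes 0.5 N to start and 0.6 N more for each mm.
- needle (a joint): Dial needle, rad: 0 at rest, grows clockwise seen from above, 0.25 per mm that the anvil is pushed in; 2.5 is the end of the scale. The black band runs from 0.5 to 1.75 (anvil in by 2 to 7 mm, 1.7 to 4.7 N). A black pointer 18 mm long; at 1.125, the band's middle, it points along the gauge's +y, at rest 64 degrees anticlockwise of that.
- jaw (a joint): Travel of the moving jaw along the gauge's +x, m: 0 fully open, grows as it closes, up to 0.118. The clear gap between jaw face and resting anvil is 0.125 m minus this. The jaw slides with about 8 N of friction and stays where it is left, also against the anvil's spring.
- jaw_face (a point): Centre of the moving jaw's flat contact face, 30 mm above the bench; axes as the gauge's. The steel jaw reaches 26 mm back (-x) from here, is 50 mm wide, its top 48 mm above the bench. Two skirts, up to 17 mm above the bench, run along the bed's sides, out to 43.5 mm from the centre line, from 5 mm ahead of the face to 45 mm behind it.
- jaw_tab (a point): Centre of the top of the jaw's black grip tab, 76 mm above the bench. The tab is an upright block 16 mm along the gauge's x, 24 mm along its y, standing 28 mm above the jaw's top, centred 13 mm behind the jaw face. Pinch it across its 24 mm, or push on it, to slide the jaw.
- large_pack: The larger round pack: die-cut greyboard discs bonded into a solid cylinder 50 mm across, 36 mm high, standing on the bench, about 55 g. Origin: centre of its underside; z up its axis.
- small_pack: The smaller round pack, also greyboard: 34 mm across, 36 mm high. Origin: centre of its underside. To be left alone.
- square_pack: Square greyboard pack, 44 by 44 mm, 30 mm high. Origin: centre of its underside. To be left alone.
- tape_roll: Brown tape roll lying flat, 80 mm across, 60 mm hole, 24 mm high. Origin: centre of its underside. To be left alone.
Not all that is in view belongs to the job. Leave any purple, red or yellow look-alike of the large_pack alone.

How it is judged (in metres and radians):
On the way:
1. the large round pack stands on the gauge's bed between the jaws, the needle not yet in the band (z of large_pack in the frame of gauge between 0.008 and 0.017 m and y of large_pack in the frame of gauge between -0.018 and 0.018 m and x of large_pack in the frame of gauge between -0.06 and 0.048 m and angle between large_pack's own z axis and vertical below 0.12 rad and x of large_pack in the frame of jaw_face above 0.021 m and value of joint needle below 0.45 rad), for 0.2 s.
At the end, for the whole second after the job is handed in: The large round pack stands upright (within 0.12 rad) on the gauge's bed, within 18 mm of its centre line, clamped at rest between the moving jaw and the anvil (more than 0.5 N on the anvil), with the needle inside the band, 0.5 to 1.75 rad (z of large_pack in the frame of gauge between 0.008 and 0.017 m and y of large_pack in the frame of gauge between -0.018 and 0.018 m and x of large_pack in the frame of gauge between -0.06 and 0.048 m and angle between large_pack's own z axis and vertical below 0.12 rad and x of large_pack in the frame of jaw_face above 0.021 m and value of joint needle between 0.5 and 1.75 rad and contact force between anvil and large_pack above 0.5 N and linear speed of large_pack below 0.01 m/s); the robot touches nothing.
It fails at once if the needle is run to the end of its scale (past 2.4 rad) (value of joint needle above 2.4 rad).
It fails at once if the small round pack is moved by more than 20 mm (distance of small_pack from where it was at the start of the episode above 0.02 m).
It fails at once if the square pack is moved by more than 20 mm (distance of square_pack from where it was at the start of the episode above 0.02 m).
It fails at once if the tape roll is moved by more than 20 mm (distance of tape_roll from where it was at the start of the episode above 0.02 m).
It also fails if it takes over 51 s, if anything falls off the work surface, if the arm or the gripper's body presses on something with over 40 N, if the wrist force passes 120 N, or if a joint passes its speed limit or range.

### The arm

A 7-joint arm with a two-finger parallel gripper is mounted at the origin on the work surface. World frame = base frame: x ahead of the robot, y to its left, z up, the work surface at z = 0. Lengths are in mm, angles in rad, forces in N, time in s.
With the tool pointing down it reaches from about 425 to 950 mm from the base axis. Payload 4.7 kg.
Tool frame: the origin (TCP) lies on the mounting face of the last link; the fingertips stand 173 mm ahead of it and the grasp point (between the pads) lies 155 mm ahead of it; y points along the fingers, z is the direction in which the jaws open and shut, and the axes are right-handed (so a half turn about y gives the same grasp; the last joint's range is limited). The gripper opens to 85 mm and grips with 20 to 120 N. Pads are 22 mm wide; open, the fingers measure 114 mm over their backs; the gripper's body (76 mm by 85 mm) begins 54 mm behind the grasp point. The pads swing forward as they close: fully open they stand 13 mm farther back than shut.
Start: joints at [-1.338, 0.469, -0.049, 1.532, 0.024, 1.141, -0.082], TCP at [174.664, 652.015, 404.735] pointing down, gripper open.
Joint ranges: [-2.59, 2.59], [-0.33, 1.99], [-1.39, 1.29], [0.1, 2.45], [-1.04, 4.18], [0.21, 1.99], [-2.66, 2.66]. Speed limits (rad/s): [2.57, 2.57, 3.14, 3.14, 3.14, 3.14, 3.14].

### API

Orientations are given as a rotation vector (axis times angle).
In Python, from plant import arm, get_image gives the robot as it stands.
- The arm moves only by the shell command python3 -m crank 'ROWS' [FORCE]. ROWS is text: rows parted by semicolons, each of 7 numbers parted by spaces: the turn, a rotation vector about the world's x, y, z as a fraction of full scale, then the shift along the world's x, y, z as a fraction of full scale, then the closure, from 0 (fully open) to 1 (shut). In form: wx wy wz dx dy dz jaw; .... A call has 1 to 8 rows; each row is the pose to reach, as a shift and turn from the pose measured when the call began; what a row does not reach only later rows make up. Full scale, the value 1, is 12 cm for a shift and 60 degrees for a turn. A row lasts 1/10 s, in which the tool goes at most 50 mm and 8.59 degrees, less where a joint would pass 70% of its speed; a pose out of reach is approached as far as the arm can. A call with a number of a shift or a turn outside -1 to 1 is refused whole. A call with a gripper value outside its range is refused whole. The fingers move at their own pace and stop on an object; FORCE is the grip in N (left out, the last holds). Time passes only in rows, so rows that repeat a pose let the fingers close. It gives the time, the measured TCP pose, the force and the opening at its end, in the units of the state.
- arm.sense(): the state, without advancing time (a new reading comes with each control period).
- get_image(name): name is "side" or "top" or "wrist"; returns a dict with "pixels" (480x640x3 uint8, red, green, blue), "z_map" (480x640 float32, mm along the optical axis (not along the pixel's ray), 0 where there is no reading), "fx", "fy", "cx", "cy" (pixels), "k1" (the pictures are not rectified: a ray, as slopes to the right and down, at radius r is drawn at 1 + k1 r^2 times it, then the intrinsics apply), "rvec" (rotation vector, rad) and "tvec" (3), from world to camera coordinates, as OpenCV has them; the wrist camera has in their place "hand_eye" (4x4, takes a point from camera to tool coordinates, whose origin is the TCP and whose axes are the tool frame's). Camera axes: x right, y down, z forward; pixel columns grow to the right and rows downward; lengths in mm; the calibration is good to about 2 mm. A picture is of the moment at which its call begins: read the wrist's pose just before it.
- arm.finish_job(): hands the job in, once; it reports no verdict.
The state is a dict: "t": time; "joints": joint angles; "qd": joint speeds; "joint_efforts": joint torques, N m; "eef_pos": TCP position; "tcp_rot": TCP orientation; "ft_force": force on the tool from outside, world axes, zero at the start; "moment": the same for the moment, N m; "opening": finger opening in mm.
Only numpy, scipy, OpenCV 4.12 (cv2) and the standard library are available. Lean on these libraries where they do the work, as an engineer would, in place of code of your own. Each camera call takes 0.05 s, during which the arm holds its last target. There are 200 camera calls.

## Working session

There is one attempt and no reset: what is moved stays moved. The work goes in short steps, Python scripts to look and compute and a shell command to move; the robot and the scene stay as the last step left them, time stands still between calls to the robot, and variables do not carry over. Pictures are saved under pics/ and viewed, on a budget of 10 in all, crops included, one or two more only if the job needs it, and the job is handed in when it is done.

```bash
ls; mkdir -p pics
cat > h.py <<'E'
import numpy as np, cv2
from scipy.spatial.transform import Rotation as R
from plant import arm, get_image
def cam(name):
    s=arm.sense(); im=get_image(name)
    if 'hand_eye' in im:
        T=np.eye(4); T[:3,:3]=R.from_rotvec(s['tcp_rot']).as_matrix(); T[:3,3]=s['eef_pos']
        M=T@np.array(im['hand_eye'])
    else:
        r=R.from_rotvec(np.ravel(im['rvec'])).as_matrix(); M=np.eye(4); M[:3,:3]=r.T; M[:3,3]=-r.T@np.ravel(im['tvec'])
    im['M']=M; return im
def rays(im,uv):
    K=np.array([[im['fx'],0,im['cx']],[0,im['fy'],im['cy']],[0,0,1.]])
    return cv2.undistortPoints(np.float64(uv).reshape(-1,1,2),K,np.array([im['k1'],0,0,0.])).reshape(-1,2)
def on_plane(im,uv,z):
    n=rays(im,uv); d=np.c_[n,np.ones(len(n))]@im['M'][:3,:3].T; o=im['M'][:3,3]
    return o+d*((z-o[2])/d[:,2])[:,None]
def cloud(im):
    v,u=np.mgrid[:480,:640]; n=rays(im,np.c_[u.ravel(),v.ravel()]); z=im['z_map'].ravel()
    P=np.c_[n*z[:,None],z]@im['M'][:3,:3].T+im['M'][:3,3]; P[z<=0]=np.nan
    return P.reshape(480,640,3)
def save(im,f): cv2.imwrite('pics/'+f,im['pixels'][:,:,::-1])
E
python3 - <<'E'
from h import *
print(arm.sense())
for n in('top','side'):
    im=cam(n); save(im,n+'0.png'); print(n,im['M'].round(2).tolist(),im['fx'],im['k1'])
E
```

```text
pics
{'t': 0.0, 'joints': array([-1.33788947,  0.46944656, -0.04863066,  1.53368929,  0.02409359,
        1.1409917 , -0.08231011]), 'qd': array([ 0.00013288,  0.00059536,  0.00174197, -0.00068295,  0.00034784,
       -0.00189379,  0.00117715]), 'joint_efforts': array([ 3.77732731e-04, -5.10314906e+01, -4.68102051e-02, -2.37707698e+01,
        1.06018782e-02,  7.69191014e-03,  7.34125848e-06]), 'eef_pos': array([174.60324789, 651.77418537, 403.65970742]), 'tcp_rot': array([-1.56295298,  0.20569314, -0.2053697 ]), 'ft_force': array([-0.29998461,  1.23078597, -0.56799065]), 'moment': array([ 0.01558333, -0.0284221 ,  0.00474848]), 'opening': 85.21380595368727}
top [[0.01, -0.98, 0.21, 232.44], [-1.0, -0.01, -0.0, -76.41], [0.0, -0.21, -0.98, 1206.58], [0.0, 0.0, 0.0, 1.0]] 522.7377003592347 -0.13044151871110146
side [[0.94, -0.22, 0.26, 225.38], [-0.34, -0.63, 0.69, -731.85], [0.01, -0.74, -0.67, 703.29], [0.0, 0.0, 0.0, 1.0]] 485.9265907470061 0.008920423642728601
```

View pics/top0.png

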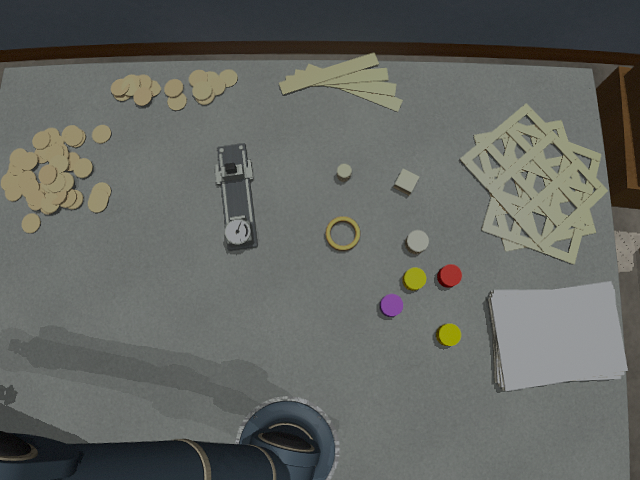

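View pics/side0.png

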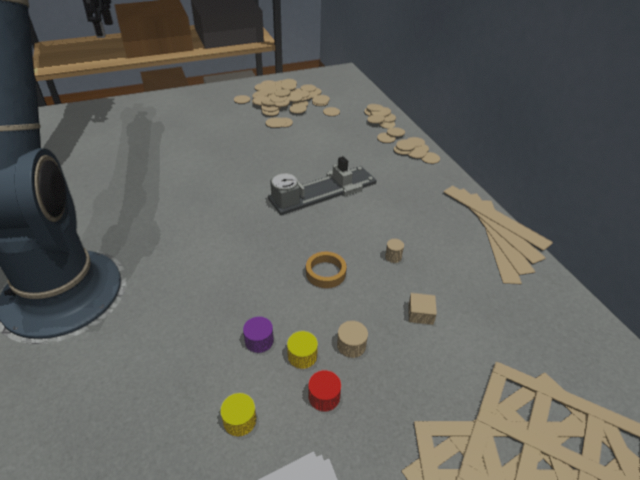

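The top view shows the large pack at (417,241), small at (344,172), square at (406,181) and tape at (342,233). The gauge bed is at about (236,195), with the dial at (238,232) and the tab at (233,168). The side view agrees. Next I'll measure.

```bash
cat > m.py <<'E'
from h import *
im=cam('top'); P=cloud(im); hsv=cv2.cvtColor(im['pixels'],cv2.COLOR_RGB2HSV)
def comp(mask,u,v,r):
    m=np.zeros((480,640),bool); m[v-r:v+r,u-r:u+r]=1
    return mask&m
for n,u,v,r,z in(('large',417,241,16,36),('small',344,172,12,36),('square',406,181,16,30),('tape',342,233,22,24),('yel',415,278,14,36),('red',450,275,14,36)):
    m=comp(np.abs(P[:,:,2]-z)<7,u,v,r)
    vu=np.argwhere(m); (c,rad)=cv2.minEnclosingCircle(np.float32(vu[:,::-1]))
    print(n,m.sum(),on_plane(im,[c],z).round(1),rad, np.nanmedian(P[m],0).round(1))
m=comp(np.abs(P[:,:,2]-65)<6,238,232,22); print('head',P[m].mean(0),m.sum())
# dial white
m=comp((hsv[:,:,2]>190)&(hsv[:,:,1]<40),238,232,20); c,rad=cv2.minEnclosingCircle(np.float32(np.argwhere(m)[:,::-1])); print('dial',c,rad,on_plane(im,[c],65))
m=comp((hsv[:,:,2]<45)&(P[:,:,2]>60),233,168,14); c=np.argwhere(m).mean(0)[::-1]; print('tab',c,m.sum(),on_plane(im,[c],76))
g=P[140:255,210:262].reshape(-1,3); g=g[(g[:,2]>7)&(g[:,2]<18)]
rc=cv2.minAreaRect(np.float32(g[:,:2])); print(rc)
E
python3 m.py
python3 -c "
from h import *
print(R.from_rotvec(arm.sense()['tcp_rot']).as_matrix().round(3)); im=get_image('wrist'); print(np.array(im['hand_eye']).round(3),im['fx']); save(im,'w0.png')"
```

```text
large 364 [[ 464.1 -290.9   36. ]] 11.180439949035645 [ 464.5 -291.2   34.9]
small 167 [[ 631.4 -124.2   36. ]] 7.419323444366455 [ 631.7 -123.9   34.9]
square 345 [[ 612.1 -270.8   30. ]] 12.649210929870605 [ 612.  -271.5   29.2]
tape 412 [[ 483.5 -120.9   24. ]] 17.06874656677246 [ 483.9 -120.5   23.1]
yel 391 [[ 379.5 -283.1   36. ]] 11.279397010803223 [ 379.3 -283.2   35.1]
red 374 [[ 387.  -365.6   36. ]] 11.020638465881348 [ 386.3 -365.6   35.1]
head [476.79396833 116.68019949  64.73972629] 538
dial (0.0, 0.0) 0.0 [[1122.56188917  813.8042794    65.        ]]
tab [230.15686275 167.84313725] 51 [[623.94586379 137.70515295  76.        ]]
((577.7234497070312, 134.34385681152344), (264.30743408203125, 93.4830551147461), 4.456733226776123)
[[ 0.966 -0.     0.259]
 [-0.259 -0.001  0.966]
 [ 0.    -1.    -0.001]]
[[  0.      0.951   0.308 -79.116]
 [  0.     -0.308   0.951  32.938]
 [  1.      0.     -0.      0.752]
 [  0.      0.      0.      1.   ]] 375.36025459077666
```

```bash
for i in 1; do python3 -m crank '0 0 0 0.6 -0.86 0 0;0 0 0 0.6 -0.86 0 0;0 0 0 0.6 -0.86 0 0'; done
python3 -m crank '0 0 0.17 0.6 -0.86 0 0;0 0 0.17 0.6 -0.86 0 0;0 0 0.17 0.6 -0.86 0 0'
python3 -m crank '0 0 0.17 0.6 -0.86 0 0;0 0 0.17 0.6 -0.86 0 0;0 0 0.17 0.6 -0.86 0 0'
python3 -m crank '0 0 0 0.6 -0.86 0 0;0 0 0 0.6 -0.86 0 0;0 0 0 0.6 -0.86 0 0'
python3 -c "
from h import *
print(R.from_rotvec(arm.sense()['tcp_rot']).as_matrix().round(3))"
```

```text
t: 0.5
eef_pos: [249.8, 545.3, 403.8]
tcp_rot: [-1.564, 0.208, -0.21]
ft_force: [0.1, 0.5, 0.2]
opening: 85.4
t: 0.8
eef_pos: [324.2, 438.5, 403.7]
tcp_rot: [-1.575, 0.07, -0.075]
ft_force: [1.0, 0.2, -0.2]
opening: 85.3
t: 1.1
eef_pos: [398.0, 331.9, 403.7]
tcp_rot: [-1.576, -0.068, 0.062]
ft_force: [-0.1, 0.0, -0.0]
opening: 85.4
t: 1.4
eef_pos: [471.8, 224.8, 403.8]
tcp_rot: [-1.577, -0.065, 0.058]
ft_force: [-0.1, 0.6, 0.4]
opening: 85.3
[[ 0.997  0.005 -0.078]
 [ 0.078 -0.007  0.997]
 [ 0.004 -1.    -0.007]]
```

```bash
python3 -m crank '0 0 0 0.48 -0.78 -0.3 0;0 0 0 0.48 -0.78 -0.3 0;0 0 0 0.48 -0.78 -0.3 0;0 0 0 0.48 -0.78 -0.3 0'
cat > g.py <<'E'
from h import *
import sys
im=cam('wrist'); save(im,sys.argv[1]); P=cloud(im); np.save('P.npy',P)
z=P[:,:,2]
def rect(lo,hi,n,xr=None):
    m=(z>lo)&(z<hi)
    k=cv2.connectedComponentsWithStats(m.astype(np.uint8))
    for i in range(1,k[0]):
        if k[2][i,4]>250:
            q=P[k[1]==i][:,:2]; print(n,k[2][i].tolist(),cv2.minAreaRect(np.float32(q)),q.mean(0).round(1))
rect(9,14.5,'bed'); rect(15,20,'skirt'); rect(45,52,'jawtop'); rect(62,69,'dial'); rect(73,80,'tab')
E
python3 g.py w1.png
```

```text
t: 1.8
eef_pos: [530.5, 127.4, 366.7]
tcp_rot: [-1.579, -0.059, 0.054]
ft_force: [-0.3, -0.7, 0.8]
opening: 85.4
bed [36, 97, 48, 90, 325] ((482.5285949707031, -95.92518615722656), (74.61946105957031, 27.95609474182129), 8.854978561401367) [479.4 -90.2]
bed [0, 110, 40, 70, 354] ((489.3800964355469, -140.92068481445312), (58.37847900390625, 25.151620864868164), 6.947126865386963) [ 490.7 -145.8]
bed [276, 151, 96, 157, 6717] ((548.9872436523438, 125.9599609375), (140.71627807617188, 87.61149597167969), 8.39501667022705) [565.9 129.3]
bed [292, 327, 81, 55, 1794] ((674.4625244140625, 148.3849639892578), (65.19713592529297, 77.85513305664062), 6.226245403289795) [682.3 148.6]
bed [504, 468, 36, 12, 300] ((822.7327880859375, 383.6670837402344), (44.86494827270508, 16.188169479370117), 86.20419311523438) [823.4 382.3]
skirt [46, 101, 34, 89, 328] ((487.30120849609375, -93.50677490234375), (23.94013023376465, 72.63491821289062), 88.47745513916016) [484.1 -88.8]
skirt [279, 302, 77, 23, 302] ((618.9879760742188, 127.26768493652344), (18.929718017578125, 72.95576477050781), 21.780271530151367) [623.4 119.1]
jawtop [298, 320, 58, 28, 757] ((629.0725708007812, 138.1752166748047), (25.410491943359375, 49.48957824707031), 8.293025016784668) [626.6 138.6]
dial [271, 119, 81, 82, 4825] ((479.62255859375, 115.2818374633789), (56.801326751708984, 56.64051055908203), 50.201534271240234) [478.9 115.2]
tab [312, 344, 30, 18, 361] ((629.642578125, 138.18185424804688), (15.5732421875, 22.742645263671875), 9.435452461242676) [629.6 138.3]
```

View pics/w1.png

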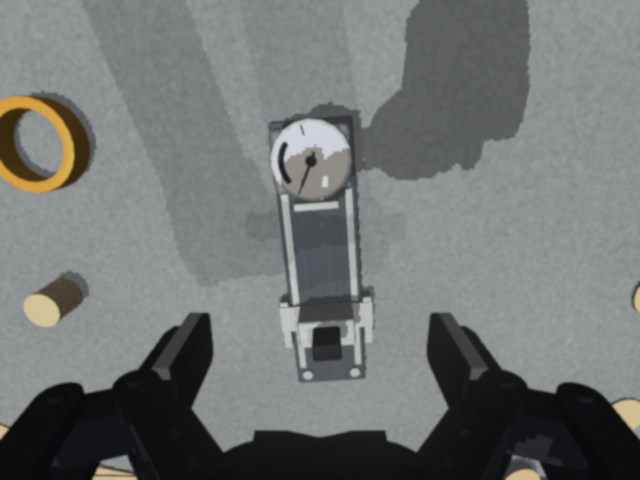

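The wrist view is clear: dial at (311,160), jaw tab at (327,343), needle at rest pointing down-left, black arc on the left. The gauge axis lies 8.6° off world -x, its origin is near (579.3,130.3), and the gap is about 98 mm. Next I'll move over the pack.

```bash
python3 -m crank '0.007 0.005 0.067 -0.14 -0.87 -0.22 0;0.007 0.005 0.067 -0.14 -0.87 -0.22 0;0.007 0.005 0.067 -0.14 -0.87 -0.22 0' >/dev/null
python3 -m crank '0 0 0 -0.14 -0.87 -0.22 0;0 0 0 -0.14 -0.87 -0.22 0;0 0 0 -0.14 -0.87 -0.22 0' 
python3 -m crank '0 0 0 -0.14 -0.87 -0.22 0;0 0 0 -0.14 -0.87 -0.22 0;0 0 0 -0.14 -0.87 -0.22 0' >/dev/null
python3 -m crank '0 0 0 -0.14 -0.87 -0.22 0;0 0 0 -0.14 -0.87 -0.22 0;0 0 0 -0.14 -0.87 -0.22 0;0 0 0 -0.14 -0.87 -0.22 0'
cat > p.py <<'E'
from h import *
im=cam('wrist'); save(im,'w2.png'); P=cloud(im); s=arm.sense()
print(R.from_rotvec(s['tcp_rot']).as_matrix().round(4),s['eef_pos'])
hsv=cv2.cvtColor(im['pixels'],cv2.COLOR_RGB2HSV); z=P[:,:,2]
m=((z>31)&(z<41)).astype(np.uint8); k=cv2.connectedComponentsWithStats(m)
for i in range(1,k[0]):
    if k[2][i,4]>400:
        q=P[k[1]==i]; c,r=cv2.minEnclosingCircle(np.float32(q[:,:2])); print(c,r,k[2][i,4],q.mean(0),np.median(hsv[k[1]==i],0))
E
python3 p.py
```

```text
t: 2.45
eef_pos: [493.0, -85.8, 313.3]
tcp_rot: [-1.571, -0.102, 0.111]
ft_force: [-0.3, 0.3, 0.3]
opening: 85.4
t: 3.15
eef_pos: [458.5, -298.3, 260.0]
tcp_rot: [-1.572, -0.095, 0.106]
ft_force: [-0.3, 1.2, 0.1]
opening: 85.1
[[ 0.9914 -0.006  -0.1306]
 [ 0.1306 -0.0031  0.9914]
 [-0.0064 -1.     -0.0023]] [ 459.21697228 -296.52898224  260.19281174]
(320.3780212402344, -231.80535888671875) 25.62084197998047 6468 [ 327.42461749 -231.49209987   33.90380069] [139. 172. 107.]
(387.9681701660156, -368.50341796875) 25.442394256591797 8190 [ 387.18073535 -368.27587689   33.84324758] [  1. 195. 224.]
(380.4465637207031, -285.9875183105469) 25.145111083984375 8118 [ 379.88650801 -286.27552553   33.8438209 ] [ 30. 255. 220.]
(467.28875732421875, -294.4034423828125) 25.594409942626953 5727 [ 466.04093479 -294.79425248   33.685479  ] [ 19.  77. 198.]
```

```bash
python3 -m crank '0.003 -0.006 0 0.063 0.025 -0.1 0;0.003 -0.006 0 0.063 0.025 -0.4 0;0.003 -0.006 0 0.063 0.025 -0.717 0;0.003 -0.006 0 0.063 0.025 -0.717 0;0.003 -0.006 0 0.063 0.025 -0.717 0'
python3 -m crank '0 0 0 0 0 0 1;0 0 0 0 0 0 1;0 0 0 0 0 0 1;0 0 0 0 0 0 1;0 0 0 0 0 0 1;0 0 0 0 0 0 1' 30
```

```text
t: 3.7
eef_pos: [467.8, -291.7, 174.0]
tcp_rot: [-1.567, -0.105, 0.105]
ft_force: [0.4, 0.0, 0.6]
opening: 85.5
t: 4.3
eef_pos: [468.7, -291.9, 175.9]
tcp_rot: [-1.568, -0.108, 0.103]
ft_force: [0.2, 0.4, 5.6]
opening: 49.0
```

The fingertips seem to have touched the bench, with the tool lifted 2 mm at 5.6 N. I'll regrip higher.

```bash
python3 -m crank '0 0 0 0 0 0 0;0 0 0 0 0 0 0;0 0 0 -0.01 0 0.07 0;0 0 0 -0.01 0 0.07 0;0 0 0 -0.01 0 0.07 0'
python3 -m crank '0 0 0 0 0 0 1;0 0 0 0 0 0 1;0 0 0 0 0 0 1;0 0 0 0 0 0 1;0 0 0 0 0 0 1;0 0 0 0 0 0 1' 30
python3 -m crank '0 0 0 0 0 0.4 1;0 0 0 0 0 0.8 1;0 0 0 0 0 0.8 1;0 0 0 0 0 0.8 1'
python3 -c "
from h import *
im=cam('side'); save(im,'s1.png');cv2.imwrite('pics/s1c.png',cv2.resize(im['pixels'][230:430,220:500,::-1],None,fx=2.5,fy=2.5))"
```

```text
t: 4.8
eef_pos: [467.5, -292.0, 184.7]
tcp_rot: [-1.569, -0.108, 0.102]
ft_force: [-0.4, 1.1, -0.1]
opening: 85.2
t: 5.4
eef_pos: [467.5, -292.1, 184.8]
tcp_rot: [-1.569, -0.108, 0.102]
ft_force: [-1.6, -0.2, 2.8]
opening: 49.1
t: 5.8
eef_pos: [467.6, -292.0, 281.5]
tcp_rot: [-1.569, -0.11, 0.101]
ft_force: [-0.7, 0.9, -2.1]
opening: 49.3
```

View pics/s1c.png

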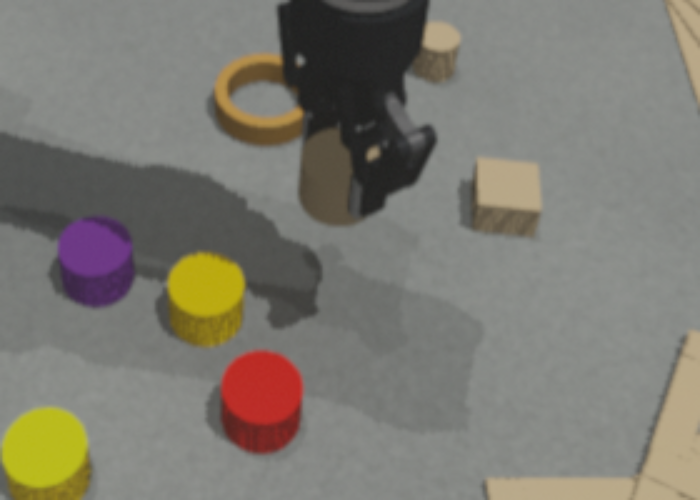

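The pack is held upright and clear of the bench (crop around (335,180)). Carrying it over the gauge.

```bash
for i in 1; do :; done
python3 -m crank '0 0 0 0.212 0.878 0 1;0 0 0 0.212 0.878 0 1;0 0 0 0.212 0.878 0 1' >/dev/null
python3 -m crank '0 0 0 0.212 0.878 0 1;0 0 0 0.212 0.878 0 1;0 0 0 0.212 0.878 0 1' |sed -n 2p
python3 -m crank '0 0 0 0.212 0.878 0 1;0 0 0 0.212 0.878 0 1;0 0 0 0.212 0.878 0 1' >/dev/null
python3 -m crank '0 0 0 0.212 0.878 0 1;0 0 0 0.212 0.878 0 1;0 0 0 0.212 0.878 0 1;0 0 0 0.212 0.878 0 1;0 0 0 0.212 0.878 0 1'
python3 -c "
from h import *
s=arm.sense(); print(s['eef_pos'],R.from_rotvec(s['tcp_rot']).as_matrix().round(4))
im=cam('wrist');save(im,'w3.png'); im=cam('top'); P=cloud(im); q=P[210:245,215:260]
np.save('Pt.npy',P)
"
```

```text
eef_pos: [519.3, -68.6, 275.9]
t: 7.25
eef_pos: [570.0, 146.1, 273.0]
tcp_rot: [-1.558, -0.117, 0.131]
ft_force: [-0.0, -0.2, -0.9]
opening: 49.0
[569.99966977 146.13624581 272.9645455 ] [[ 0.9875 -0.0094 -0.1575]
 [ 0.1576  0.0083  0.9875]
 [-0.008  -0.9999  0.0097]]
```

View pics/w3.png

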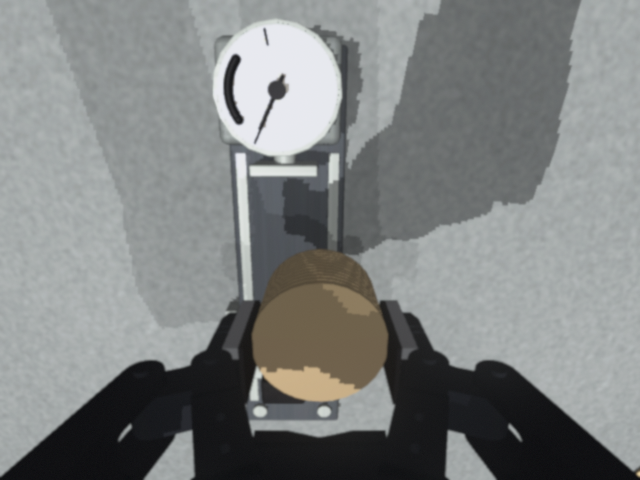

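The pack is held upright over the bed, top centre at (320,342). It sits about 17 mm too far in +y, and the dial at (278,90) shows the needle at rest. I'll correct sideways and check before lowering.

```bash
python3 -m crank '-0.008 -0.009 0 -0.004 -0.138 0 1;-0.008 -0.009 0 -0.004 -0.138 0 1;-0.008 -0.009 0 -0.004 -0.138 -0.2 1;-0.008 -0.009 0 -0.004 -0.138 -0.2 1;-0.008 -0.009 0 -0.004 -0.138 -0.2 1'
cat > q.py <<'E'
from h import *
im=cam('wrist'); s=arm.sense(); P=cloud(im)
print(s['eef_pos'],R.from_rotvec(s['tcp_rot']).as_matrix().round(4)[:,1])
o=np.array([579.3,130.3]); a=np.radians(188.6); gx=np.array([np.cos(a),np.sin(a)]); gy=np.array([-gx[1],gx[0]])
hsv=cv2.cvtColor(im['pixels'],cv2.COLOR_RGB2HSV)
zt=s['eef_pos'][2]-184.8+36
m=(np.abs(P[:,:,2]-zt)<4)&(hsv[:,:,1]>60)&(hsv[:,:,0]<30); k=cv2.connectedComponentsWithStats(m.astype(np.uint8)); i=1+k[2][1:,4].argmax()
q=P[k[1]==i]; c,r=cv2.minEnclosingCircle(np.float32(q[:,:2])); d=np.array(c)-o
print('pack',c,r,np.median(q[:,2]),zt,'gauge x,y',d@gx,d@gy)
n,D=np.linalg.lstsq(np.c_[q[:,:2],np.ones(len(q))],q[:,2],rcond=None)[0][:2],0; print('top slope',n)
m=(np.abs(P[:,:,2]-64.5)<3); k=cv2.connectedComponentsWithStats(m.astype(np.uint8)); i=1+k[2][1:,4].argmax()
c,r=cv2.minEnclosingCircle(np.float32(P[k[1]==i][:,:2])); d=np.array(c)-o; print('dial',c,r,d@gx,d@gy)
E
python3 q.py
```

```text
t: 7.85
eef_pos: [569.6, 127.8, 249.6]
tcp_rot: [-1.568, -0.122, 0.122]
ft_force: [-0.6, 1.1, 0.2]
opening: 49.2
[569.90480384 128.10801944 250.1103882 ] [ 1.5e-03  3.0e-04 -1.0e+00]
pack (568.2882690429688, 128.44171142578125) 25.539419174194336 98.51748870416719 101.31038819599434 gauge x,y 11.165799070300782 0.19075171501615504
top slope [-5.20368074e-03 -9.22630578e-05]
dial (480.0050354003906, 115.23397064208984) 28.9725399017334 100.43143372806838 0.048526031041656585
```

```bash
python3 -m crank '0 0 0 0 0 -0.25 1;0 0 0 0 0 -0.38 1;0 0 0 0 0 -0.42 1;0 0 0 0 0 -0.44 1;0 0 0 0 0 -0.44 1;0 0 0 0 0 -0.44 1'
```

```text
t: 8.5
eef_pos: [570.3, 128.2, 198.1]
tcp_rot: [-1.567, -0.124, 0.12]
ft_force: [-0.6, 0.3, 0.2]
opening: 49.2
```

```bash
python3 -m crank '0 0 0 0 0 -0.012 1;0 0 0 0 0 -0.012 1;0 0 0 0 0 -0.012 1'
python3 -m crank '0 0 0 0 0 0 0;0 0 0 0 0 0 0;0 0 0 0 0 0 0;0 0 0 0 0 0 0;0 0 0 0 0 0.4 0;0 0 0 0 0 0.8 0;0 0 0 0 0 0.8 0;0 0 0 0 0 0.8 0'
sed -i "s/^zt=.*/zt=46/" q.py; sed -i "2a save(im,'w4.png'); z=P[:,:,2]" q.py
cat >> q.py <<'E'
m=(z>70)&(z<80); k=cv2.connectedComponentsWithStats(m.astype(np.uint8)); i=1+k[2][1:,4].argmax()
rc=cv2.minAreaRect(np.float32(P[k[1]==i][:,:2])); d=np.array(rc[0])-o; print('tab',rc,d@gx,d@gy)
E
python3 q.py
```

```text
t: 8.8
eef_pos: [570.4, 128.2, 197.0]
tcp_rot: [-1.567, -0.125, 0.119]
ft_force: [-0.2, 0.2, -0.4]
opening: 48.8
t: 9.6
eef_pos: [570.6, 128.3, 294.3]
tcp_rot: [-1.566, -0.127, 0.117]
ft_force: [0.1, -0.1, -0.8]
opening: 84.9
[570.03844472 128.23822731 292.87354643] [ 0.0032  0.0011 -1.    ]
pack (569.385498046875, 128.58302307128906) 25.219152450561523 45.701622654324225 46 gauge x,y 10.05977580577502 0.21510343973957333
top slope [2.74828350e-03 9.60407169e-05]
dial (479.97113037109375, 115.44613647460938) 29.09410858154297 100.43323125150243 -0.1663242899025568
tab ((629.8722534179688, 138.165771484375), (17.6240234375, 24.106555938720703), 8.02636432647705) -51.17984911130865 -0.21499246345507972
```

View pics/w4.png

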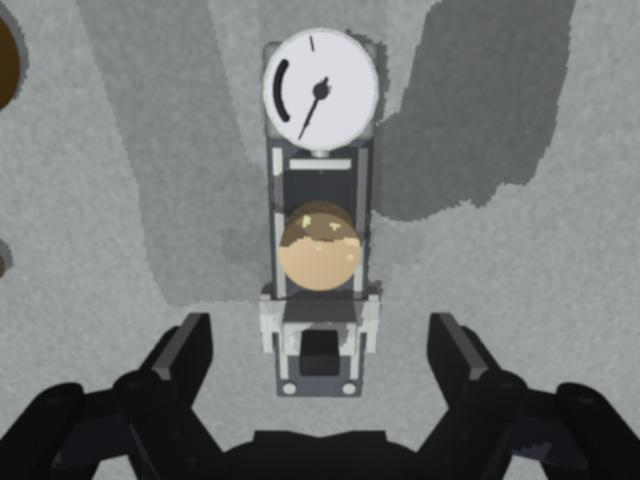

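The pack stands on the bed at gauge (10, 0.2), pixel (320,245). The tab is at (320,352) and the needle is at rest. Next I'll pinch the tab.

```bash
python3 -m crank '0 0 0 0.496 0.082 0 0;0 0 0 0.496 0.082 0 0;0 0 0 0.496 0.082 -0.2 0;0 0 0 0.496 0.082 -0.458 0;0 0 0 0.496 0.082 -0.458 0;0 0 0 0.496 0.082 -0.458 0'
python3 -m crank '0 0 0 0 0 0 1;0 0 0 0 0 0 1;0 0 0 0 0 0 1;0 0 0 0 0 0 1;0 0 0 0 0 0 1;0 0 0 0 0 0 1;0 0 0 0 0 0 1;0 0 0 0 0 0 1' 40
```

```text
t: 10.25
eef_pos: [629.2, 138.0, 236.7]
tcp_rot: [-1.567, -0.122, 0.122]
ft_force: [1.1, -0.2, -0.5]
opening: 85.4
t: 11.05
eef_pos: [629.5, 137.5, 237.7]
tcp_rot: [-1.568, -0.123, 0.121]
ft_force: [-1.9, -0.8, 5.3]
opening: 22.7
```

```bash
python3 -m crank '0 0 0 -0.05 -0.0075 0 1;0 0 0 -0.11 -0.0166 0 1;0 0 0 -0.165 -0.025 0 1;0 0 0 -0.22 -0.033 0 1;0 0 0 -0.275 -0.0415 0 1;0 0 0 -0.33 -0.05 0 1;0 0 0 -0.33 -0.05 0 1;0 0 0 -0.33 -0.05 0 1'
cat > n.py <<'E'
from h import *
import sys
im=cam('wrist'); s=arm.sense(); P=cloud(im); z=P[:,:,2]; save(im,sys.argv[1])
o=np.array([579.3,130.3]); a=np.radians(188.6); gx=np.array([np.cos(a),np.sin(a)]); gy=np.array([-gx[1],gx[0]])
print(s['eef_pos'],s['ft_force'],'tcp gauge',(s['eef_pos'][:2]-o)@gx,(s['eef_pos'][:2]-o)@gy)
m=(z>40)&(z<51)&(im['pixels'][:,:,0].astype(int)>im['pixels'][:,:,2]+20)
if m.sum()>300:
    k=cv2.connectedComponentsWithStats(m.astype(np.uint8)); i=1+k[2][1:,4].argmax()
    c,r=cv2.minEnclosingCircle(np.float32(P[k[1]==i][:,:2])); d=np.array(c)-o; print('pack',r,d@gx,d@gy)
# needle: dark pixels on the dial disc, radius 4..15 mm, in gauge axes
v,u=np.mgrid[:480,:640]; Q=on_plane(im,np.c_[u.ravel(),v.ravel()],65)[:,:2]-o-100.7*gx
x=Q@gx; y=Q@gy; r=np.hypot(x,y); g=im['pixels'].max(2).ravel()
ok=(r>7)&(r<16)&(g<90)&(np.abs(z.ravel()-63.5)<5)
print('needle px',ok.sum(),'dial px',((r<16)&(z.ravel()>0)).sum())
if ok.sum():
    th=np.arctan2(y,x)[ok]; t=np.angle(np.exp(1j*th).mean()); w=1.125-np.angle(np.exp(1j*(t-np.pi/2)))
    print('needle',w,'anvil mm',w/.25,'spread',np.std(np.angle(np.exp(1j*(th-t)))))
E
python3 n.py w5.png
```

```text
t: 11.85
eef_pos: [591.0, 131.6, 237.8]
tcp_rot: [-1.567, -0.126, 0.117]
ft_force: [4.7, -0.5, -4.6]
opening: 22.6
[590.98119158 131.6864759  237.81317288] [ 4.45962315 -0.01703696 -4.08644344] tcp gauge -11.7571798622796 0.3758641013601011
pack 26.169757843017578 23.696720189987374 -0.5679370592009221
needle px 112 dial px 5171
needle -0.011989235247267693 anvil mm -0.04795694098907077 spread 0.03613461761239874
```

The needle reads 0, and the remaining travel is about 14 mm. I'll advance in small steps.

```bash
python3 -m crank '0 0 0 -0.025 -0.004 0 1;0 0 0 -0.05 -0.0075 0 1;0 0 0 -0.075 -0.011 0 1;0 0 0 -0.075 -0.011 0 1;0 0 0 -0.075 -0.011 0 1'; python3 n.py w6.png
```

```text
t: 12.4
eef_pos: [583.5, 130.6, 237.8]
tcp_rot: [-1.567, -0.131, 0.112]
ft_force: [6.4, 0.2, -6.0]
opening: 23.0
[583.49708001 130.58539533 237.81584263] [ 6.44104107  0.93865865 -5.26950777] tcp gauge -4.192566331681497 0.345425349320381
pack 25.955026626586914 30.360173300188272 -0.4534447304184644
needle px 105 dial px 6878
needle -0.011486212638232018 anvil mm -0.045944850552928074 spread 0.03565370113277428
```

```bash
python3 -m crank '0 0 0 -0.02 -0.003 0 1;0 0 0 -0.04 -0.006 0 1;0 0 0 -0.05 -0.0075 0 1;0 0 0 -0.05 -0.0075 0 1;0 0 0 -0.05 -0.0075 0 1'; python3 n.py w7.png
```

```text
t: 12.95
eef_pos: [579.2, 129.9, 237.8]
tcp_rot: [-1.567, -0.136, 0.106]
ft_force: [7.0, 0.8, -6.3]
opening: 22.6
[579.17453649 129.91938317 237.80597731] [ 6.83293819  0.68042716 -6.63450007] tcp gauge 0.18096851640041256 0.35757609164166476
pack 25.910621643066406 33.56303317306691 -0.16012078402370816
needle px 104 dial px 7528
needle -0.013459857941908293 anvil mm -0.05383943176763317 spread 0.034328583294382986
```

```bash
python3 -m crank '0 0 0 -0.02 -0.003 0 1;0 0 0 -0.04 -0.006 0 1;0 0 0 -0.04 -0.006 0 1;0 0 0 -0.04 -0.006 0 1;0 0 0 -0.04 -0.006 0 1'; python3 n.py w8.png
```

```text
t: 13.5
eef_pos: [576.2, 129.5, 237.8]
tcp_rot: [-1.566, -0.142, 0.101]
ft_force: [9.3, 1.3, -7.7]
opening: 22.5
[576.1799193  129.50758526 237.76795224] [ 8.76758217  0.38431248 -6.39246562] tcp gauge 3.2034937105038686 0.3169427941867062
pack 26.169300079345703 35.193347524191985 -0.35818663274208956
needle px 104 dial px 7805
needle 0.37213034789252397 anvil mm 1.4885213915700959 spread 0.035788719004843664
```

View pics/w8.png

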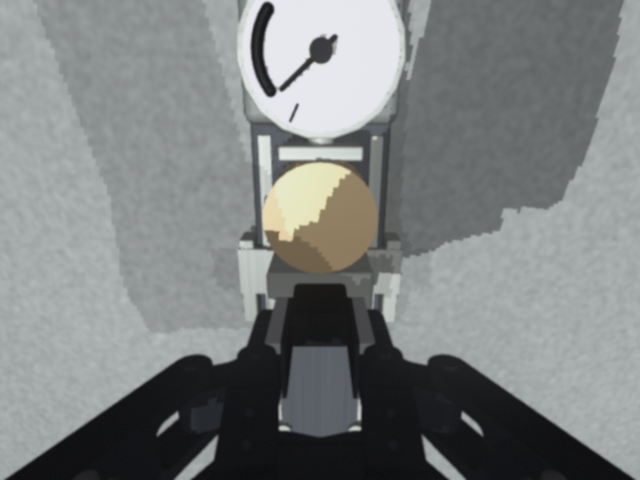

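The dial at (320,50) shows the needle just short of the band's lower end, which matches the 0.37 reading. It needs 3 mm more.

```bash
python3 -m crank '0 0 0 -0.02 -0.003 0 1;0 0 0 -0.04 -0.006 0 1;0 0 0 -0.04 -0.006 0 1;0 0 0 -0.04 -0.006 0 1;0 0 0 -0.04 -0.006 0 1'; python3 n.py w9.png
```

```text
t: 14.05
eef_pos: [573.3, 129.1, 237.7]
tcp_rot: [-1.566, -0.148, 0.095]
ft_force: [8.9, 0.7, -7.7]
opening: 22.6
[573.35289413 129.08223426 237.7409167 ] [ 9.43422114  0.66904107 -8.47109291] tcp gauge 6.062337892551134 0.31477112753350894
pack 26.29111671447754 36.806706376313265 -0.6483653884186067
needle px 110 dial px 7951
needle 0.7756258608657625 anvil mm 3.10250344346305 spread 0.035433337643853216
```

```bash
python3 -m crank '0 0 0 -0.02 -0.003 0 1;0 0 0 -0.035 -0.005 0 1;0 0 0 -0.035 -0.005 0 1;0 0 0 -0.035 -0.005 0 1;0 0 0 -0.035 -0.005 0 1'; python3 n.py w10.png
```

```text
t: 14.6
eef_pos: [571.3, 128.9, 237.7]
tcp_rot: [-1.565, -0.154, 0.089]
ft_force: [9.4, 1.0, -9.0]
opening: 22.2
[571.24757534 128.83181461 237.70681006] [ 9.29340407  0.44933716 -9.58029081] tcp gauge 8.181431876103499 0.24755558683026166
pack 26.308210372924805 37.54508175094017 -0.6493768289328977
needle px 122 dial px 8004
needle 0.9699280615786199 anvil mm 3.8797122463144795 spread 0.0382819540862727
```

```bash
python3 -m crank '0 0 0 0 0 0 1;0 0 0 0 0 0 0;0 0 0 0 0 0 0;0 0 0 0 0 0 0;0 0 0 0 0 0 0;0 0 0 0 0 0 0;0 0 0 0 0 0 0'; python3 n.py w11.png
```

```text
t: 15.35
eef_pos: [571.2, 128.9, 237.8]
tcp_rot: [-1.565, -0.154, 0.089]
ft_force: [-1.0, 0.6, 0.7]
opening: 85.4
[571.23603939 128.83175154 237.73688741] [-0.35546454  0.40514595  0.07032856] tcp gauge 8.192847551721101 0.2458929120675551
pack 25.58612060546875 38.090231054846235 -0.16802683114762376
needle px 129 dial px 7998
needle 0.9595397497624865 anvil mm 3.838158999049946 spread 0.039516837360580384
```

Released: the needle holds at 0.96 and the contact force is about zero. I'll lift clear and check.

```bash
python3 -m crank '0 0 0 0 0 0.3 0;0 0 0 0 0 0.7 0;0 0 0 0 0 0.8 0;0 0 0 0 0 0.8 0;0 0 0 0 0 0.8 0;0 0 0 0 0 0.8 0'; python3 n.py w12.png; python3 q.py | grep -E 'pack|slope|tab'; cp pics/w12.png pics/fin.png; python3 m.py | head -4
```

```text
t: 16.0
eef_pos: [570.5, 128.8, 331.8]
tcp_rot: [-1.566, -0.151, 0.092]
ft_force: [0.5, 0.3, -0.3]
opening: 85.9
[570.58983401 128.83798528 331.77568363] [ 0.34541656 -0.68957566 -0.16775639] tcp gauge 8.830855078221209 0.14309872510355687
pack 25.862749099731445 37.98874224843948 -0.1333722799399443
needle px 24 dial px 2644
needle 0.9631341729846052 anvil mm 3.852536691938421 spread 0.021190153145851615
pack (540.97314453125, 124.54655456542969) 25.064437866210938 45.71056046486197 46 gauge x,y 38.756266349235965 -0.04246360919976453
top slope [ 0.00101234 -0.00017111]
tab ((578.0684204101562, 130.15863037109375), (15.853400230407715, 23.807498931884766), 8.383674621582031) 1.2388719342362247 -0.0443845542782279
large 0 [[1145.2  836.4   36. ]] 0.0 [nan nan nan]
small 165 [[ 631.4 -124.5   36. ]] 7.362260341644287 [ 631.9 -123.9   35.3]
square 347 [[ 612.1 -270.8   30. ]] 12.649210929870605 [ 611.3 -271.3   29. ]
tape 410 [[ 483.6 -121.    24. ]] 17.087425231933594 [ 483.1 -121.5   22.7]
  return np.nanmean(a, axis, out=out, keepdims=keepdims)
```

View pics/fin.png

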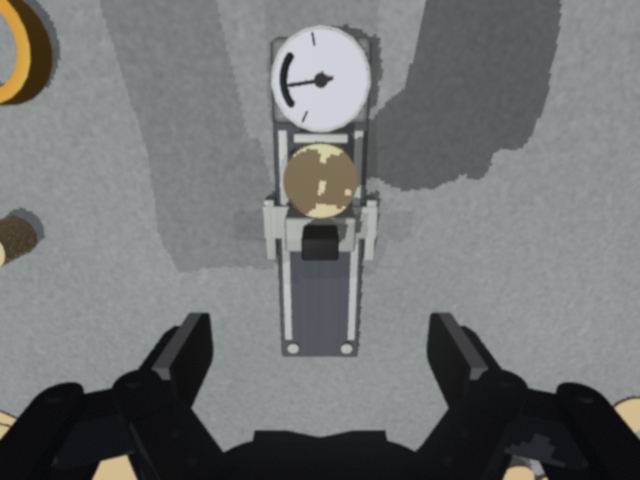

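The needle at (320,80) points into the band, the pack is clamped at (320,180), and the gripper is clear. The other objects are where they were. Handing in.

```bash
python3 -c "
from plant import arm; print(arm.finish_job())"
```

```text
the job is handed in; nothing more can be done
None
```

The large pack is clamped upright in the gauge with the needle inside the black band. I handed the job in at about 16 s on the robot's clock; no verdict was reported.

- **Placing:** I set the pack on the bed at gauge x 10 mm, y 0.2 mm. Then I pinched the tab and slid the jaw shut in small steps, reading the dial after each one.
- **Needle:** it reads 0.96 rad (anvil in about 3.8 mm) and held there after I let go. The highest reading was 0.97.
- **Pack:** it now stands about 38 mm along the bed, within 0.2 mm of the centre line, and its top measures level. I could not measure the force on the anvil directly; at this needle reading the spring should give about 2.8 N.
- **Other objects:** the small pack, square pack and tape roll measured within 1 mm of where they started. The gripper is open and clear, about 95 mm above where it released the tab.

- **Regrip:** on my first grasp the fingertips seemed to touch the bench (5.6 N), so I opened and regripped about 9 mm higher.
- **Overshoot:** the carry ended about 17 mm too far sideways, which I corrected before lowering.
- **Tab slip:** near the end the jaw moved less than the tool, so the pads were probably slipping or turning on the tab. I went by the dial instead of the tool's travel.

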